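Fit the food carriage on the vegetable slicer and load it

ROBOT

A 6-joint arm with a two-finger parallel gripper is mounted at the origin on the work surface. World frame = base frame: x ahead of the robot, y to its left, z up, the work surface at z = 0. Lengths are in m, angles in rad, forces in N, time in s.
With the tool pointing down it reaches from about 0.35 to 1 m from the base axis. Payload 7.1 kg.
Tool frame: the origin (TCP) lies at the very end of the fingers, on their centre line; the grasp point (between the pads) lies 19 mm behind it (manip.hold_point_z is the distance from the TCP to the grasp point, in m); z points along the fingers, y is the line along which they close (so a half turn about z gives the same grasp; the last joint's range is limited). The gripper opens to 85 mm and grips with 20 to 120 N. Pads are 22 mm wide; open, the fingers measure 114 mm over their backs; the gripper's body (76 mm by 85 mm) begins 54 mm behind the grasp point. The pads swing forward as they close: fully open they stand 13 mm farther back than shut.
Start: joints at [1.216, 0.423, 1.63, -0, 1.089, -0.019], TCP at [0.206, 0.59, 0.231] pointing down, gripper open.
Joint ranges: [-3, 3], [-0.9, 2.11], [0.09, 2.58], [-1.31, 4.45], [0.11, 2.69], [-2.54, 2.54]. Speed limits (rad/s): [2.39, 2.39, 3.01, 3.14, 3.14, 3.14].

INTERFACE

Orientations are given as a unit quaternion [x, y, z, w].
In Python, from bench import manip, cams gives the robot as it stands. The module is installed in compiled form; this text tells all that it offers.
- The arm moves only by the tool step_arm, never from a script. Its argument "deltas" is a list that holds one entry, the list of rows, each a list of 7 numbers: the shift along the tool's x, y, z in cm, then the turn, a rotation vector about the tool's x, y, z in degrees, then the finger opening in cm, from 0 to 8.54. In form: [[[dx, dy, dz, ax, ay, az, claw], ...]]. A call has exactly 5 rows; each row is the pose to reach, as a shift and turn from the pose commanded when the call began, along the tool's axes at that moment; what a row does not reach only later rows make up. A row lasts 1/10 s, in which the tool goes at most 50 mm and 8.59 degrees, less where a joint would pass 70% of its speed; a pose out of reach is approached as far as the arm can. A call with a gripper value outside its range is refused whole. The fingers move at their own pace and stop on an object; "newtons" is the grip in N (left out, the last holds). Time passes only in rows, so rows that repeat a pose let the fingers close, or fill a call up. It gives the time, the measured TCP pose, the force, the opening and the grip force at its end, in the units of the state.
- manip.observe(): the state, without advancing time (a new reading comes with each control period).
- cams.get_image(name): name is "side" or "top"; returns a dict with "pixels" (384x512x3 uint8, blue, green, red), "range_z" (384x512 float32, m along the optical axis (not along the pixel's ray), 0 where there is no reading), "fx", "fy", "cx", "cy" (pixels), "extrinsics" (4x4, takes a point from world to camera coordinates). Camera axes: x right, y down, z forward; pixel columns grow to the right and rows downward; lengths in m; the calibration is good to about 2 mm. A picture is of the moment at which its call begins.
- manip.hand_in(): hands the job in; it is judged then, once.
The state is a dict: "time_s": time; "qpos": joint angles; "qd": joint speeds; "joint_efforts": joint torques, N m; "eef_pos": TCP position; "eef_rot": TCP orientation; "contact_force": force on the tool from outside, world axes, zero at the start; "moment": the same for the moment, N m; "gripper_width": finger opening in m; "gripper_force": force on a finger pad.
Only numpy, scipy, OpenCV 4.12 (cv2) and the standard library are available. Lean on these libraries where they do the work, as an engineer would, in place of code of your own. Each camera call takes 0.05 s, during which the arm holds its last target. There are 200 camera calls.

TASK

Get the vegetable slicer ready to use. Take the loose dark plastic food carriage by its upright grip, run it onto the slicer's rails from their open end with the hopper leading, and slide it fully home against the stop at the handle end. Then stand the tall round piece of radish upright inside the carriage's hopper, resting on the slicer's bed: lower it in rather than dropping it, and leave the other things on the table where they are.

Things in the scene. Friction and masses are not known exactly. Their poses are not given: they have to be found in the camera images.
- slicer: Fixed flat metal vegetable slicer, 390 mm long, lying along a steel catch pan 325 x 176 x 66 mm. Origin on the table below rail_mouth's axis, 175 mm inward of it; axes as rail_mouth. The steel bed between the rails has its upper face 88 mm above the table. A black housing (152 mm wide, 16 mm above the rails) is the stop and ends the track; behind it is a black hand grip.
- rail_mouth (a point): Open end of the track: midway between the two rail tips, at the rails' upper face, 90 mm above the table. x: level along the track towards the stop; y across; z up. Each rail is a flange sticking outward, 6 mm thick (84 to 90 mm above the table), 136 mm over both outer edges; the first 25 mm taper to about 124 mm wide and 3 mm thick as lead-in. Nothing over 60 mm tall stands before it.
- rail_stop (a point): Centre of the stop's face, at the height of the rails' upper face, 280 mm along x from rail_mouth. Axes as rail_mouth.
- carriage: Loose dark grey carriage, 0.33 kg. Origin: centre of its underside; x to its leading edge, z up. Plate 130 (x) x 152 (y) x 4 mm, its lower face 14 mm above the origin. Each long side has a skirt (140 mm between them inside) with an inward lip at the bottom (lip top 5 mm above the origin, 128 mm between tips): they wrap the rail flanges with 2 mm play a side, 3 mm in height. Only the open end admits it.
- carriage_grip (a point): Centre of the carriage's upright grip, a block 36 (x) x 18 (y) x 50 mm tall, standing 42 mm behind (-x) the carriage's origin, centre 43 mm above it. The leading edge is 107 mm ahead. On the rails this point is 29 mm above rail_mouth (30 to 31 at mid-play while held); at home, leading edge on the stop, it is 173 mm along x from rail_mouth. Slides with light friction, stays where left.
- hopper (a point): Centre of the carriage's hopper at the plate's lower face: 70 mm ahead (x) of carriage_grip, 29 mm below it. The hopper is a square bottomless chimney 66 x 66 mm inside, 72 mm outside, its rim 30 mm above this point; on the slicer its floor is the bed, 2 mm below this point. Axes as the carriage.
- radish: Tall white cylinder of radish, 48 mm in diameter, 84 mm tall, about 0.15 kg, standing upright on the table. Origin: centre of its foot; z along its length.
- radish_mid (a point): Centre of the radish, half-way up (42 mm). Standing in the hopper it is 40 mm above the hopper point, and the radish's upper 52 mm stand clear of the hopper's rim, room for fingertips.
- offcut: Bystander: thick flat slice of radish, 84 mm wide, 34 mm tall; origin at the centre of its underside.
- potato: Bystander: potato, 62 mm wide, 56 mm tall; origin at its underside.
- carrot: Bystander: short carrot, 30 mm thick, 127 mm long, lying along its x; origin at its underside, 60 mm from the thick end.
- bowl: Bystander: steel rice bowl, 124 mm wide, 50 mm tall; origin at the centre of its underside.
- mug: Bystander: pale mug, 80 mm wide, 90 mm tall, its handle at +y; origin at the centre of its underside.
- sauce: Bystander: grey sauce bottle, 58 mm wide, 140 mm tall; origin at the centre of its underside.
- spoon: Bystander: steel serving spoon lying along its x, about 200 mm long; origin at its underside.

How it is judged:
On the way, in this order (a step that is already met when the one before it is completed fails the run):
1. the carriage is hooked on the rails at their open end, hopper leading (x of carriage_grip in the frame of rail_mouth between -0.09 and 0 m and y of carriage_grip in the frame of rail_mouth between -0.005 and 0.005 m and z of carriage_grip in the frame of rail_mouth between 0.026 and 0.034 m and angle between the x axis of carriage_grip and the x axis of rail_mouth, either way round below 0.06 rad and angle between the z axis of carriage_grip and the z axis of rail_mouth, either way round below 0.06 rad), for 0.05 s.
2. the carriage is home against the stop (x of carriage_grip in the frame of rail_mouth between 0.167 and 0.179 m and y of carriage_grip in the frame of rail_mouth between -0.005 and 0.005 m and z of carriage_grip in the frame of rail_mouth between 0.026 and 0.034 m and angle between the x axis of carriage_grip and the x axis of rail_mouth, either way round below 0.06 rad and angle between the z axis of carriage_grip and the z axis of rail_mouth, either way round below 0.06 rad), for 0.2 s.
At the end, for the whole second after the job is handed in: The carriage is on both rails, level and in line (within about 3 degrees), its leading edge within 6 mm of the stop; the radish stands upright (within 0.15 rad) inside its hopper with its foot on the bed (within 5 mm); both are at rest and released (all of step 2 and x of radish_mid in the frame of hopper between -0.013 and 0.013 m and y of radish_mid in the frame of hopper between -0.013 and 0.013 m and z of radish_mid in the frame of hopper between 0.035 and 0.045 m and angle between radish_mid's own z axis and vertical below 0.15 rad and linear speed of each of radish, carriage below 0.02 m/s); the robot touches nothing.
It fails at once if the radish is dropped (falls free by more than about 25 mm) (linear speed of radish above 0.7 m/s and contact force between the fingers and radish below 0.1 N).
It fails at once if another thing on the table is shifted by more than 25 mm (distance of any of offcut, potato, carrot, bowl, mug, sauce, spoon from where it was at the start of the episode above 0.025 m).
It also fails if it takes over 61 s, if anything falls off the work surface, if the arm or the gripper's body presses on something with over 40 N, if the wrist force passes 120 N, or if a joint passes its speed limit or range.

## Working session

There is one attempt and no reset: what is moved stays moved. The work goes in short steps, Python scripts to look and compute and a tool call to move; the robot and the scene stay as the last step left them, time stands still between calls to the robot, and variables do not carry over. Pictures are saved under pics/ and viewed, at most 10 in all, crops included, and the job is handed in when it is done.

Besides the shell and the picture viewer there is one more tool, called after "Request:" by a JSON object that holds its "name" and its "arguments", one argument or row to a line. step_arm: Moves the arm, as the interface text tells. Its arguments: {"type":"object","properties":{"deltas":{"type":"array","items":{"type":"array","items":{"type":"array","items":{"type":"number"}}}},"newtons":{"type":"number"}},"required":["deltas"]}

```bash
mkdir -p pics; cat > h.py <<'E'
import numpy as np, cv2
from bench import manip, cams
def grab(n):
    im=cams.get_image(n); np.savez(f'{n}.npz',**im); return im
def world(im,u,v,z=None):
    d=im['range_z'][int(v),int(u)] if z is None else z
    p=np.array([(u-im['cx'])*d/im['fx'],(v-im['cy'])*d/im['fy'],d,1])
    return (np.linalg.inv(im['extrinsics'])@p)[:3]
def cloud(im):
    v,u=np.indices(im['range_z'].shape); d=im['range_z']
    p=np.stack([(u-im['cx'])*d/im['fx'],(v-im['cy'])*d/im['fy'],d,np.ones_like(d)],-1)
    return (p@np.linalg.inv(im['extrinsics']).T)[...,:3]
E
python3 - <<'E'
from h import *
for n in('side','top'):
    im=grab(n); cv2.imwrite(f'pics/{n}0.png',cv2.resize(im['pixels'],(800,600)))
    print(n,im['fx'],im['cx'],im['cy'],np.linalg.inv(im['extrinsics']).round(3).tolist())
print(manip.observe())
E
```

```text
side 382.7473469939092 255.51769684218286 195.86102587036441 [[0.679, -0.577, 0.455, -0.006], [-0.734, -0.536, 0.416, -0.477], [0.004, -0.617, -0.787, 1.061], [0.0, 0.0, 0.0, 1.0]]
top 378.90960128062 264.6192838210031 187.93874252820152 [[0.011, -0.985, 0.174, 0.389], [-1.0, -0.009, 0.016, 0.049], [-0.015, -0.174, -0.985, 1.182], [0.0, 0.0, 0.0, 1.0]]
{'time_s': 0.1, 'qpos': array([ 1.21601449e+00,  4.23805176e-01,  1.63058520e+00, -1.47959247e-05,
        1.08859053e+00, -1.89782566e-02]), 'qd': array([ 0.00072047, -0.00052181, -0.0024364 ,  0.00097961, -0.0010363 ,
       -0.00105066]), 'joint_efforts': array([-5.39979010e-04, -5.58425796e+01, -2.82444280e+01, -2.76579476e-05,
        2.96329265e-03,  9.60854010e-06]), 'eef_pos': array([0.20575542, 0.58965423, 0.23060912]), 'eef_rot': array([ 1.67110585e-01,  9.85937914e-01, -6.83255078e-04, -1.22526131e-04]), 'contact_force': array([ 0.08126687, -0.49458047, -0.08287308]), 'moment': array([ 0.051615  , -0.02122317,  0.02962382]), 'gripper_force': 0.0, 'gripper_width': 0.08538779577956156}
```

View pics/side0.png

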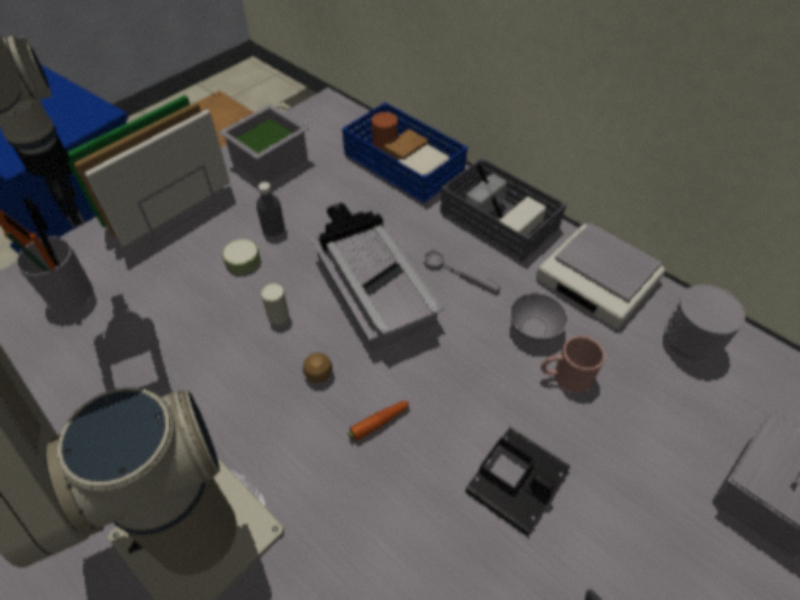

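View pics/top0.png

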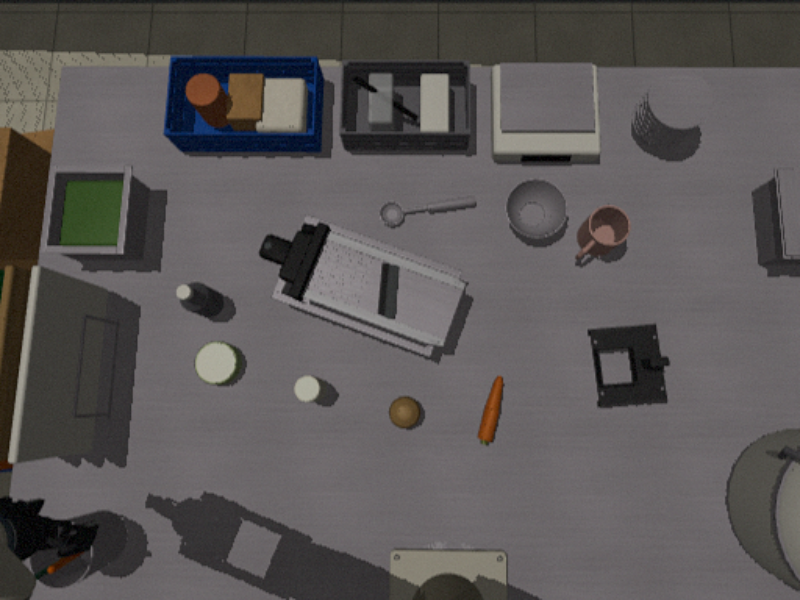

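The side picture shows the slicer near (375,280), its housing end at (350,220), the radish at (274,303) and the carriage at (518,480). In the top picture the open rail end is around (450,315), the stop around (305,262), the carriage grip at (653,362) and the radish at (307,389). The hopper already faces +y, towards the slicer.

```bash
cat > m.py <<'E'
from h import *
C={n:dict(np.load(n+'.npz')) for n in('side','top')}
P={n:cloud(C[n]) for n in C}
def sel(n,c,r,z0,z1):
    p=P[n]; m=(np.hypot(p[...,0]-c[0],p[...,1]-c[1])<r)&(p[...,2]>z0)&(p[...,2]<z1)&(C[n]['range_z']>0)
    return p[m]
E
python3 - <<'E'
from m import *
S=1.5625
for nm,u,v in(('table',520,450),('grip',657,362),('hop',612,345),('plate',640,392),('rad',307,388),('railR',450,283),('railL',420,345),('bed',440,310),('housing',300,262),('mouthL',437,350),('mouthR',464,285)):
    print(nm,world(C['top'],u/S,v/S).round(4))
for nm,u,v in(('grip',545,483),('plate',545,505),('rad',273,292),('bed',400,300),('housing',352,225)):
    print('side',nm,world(C['side'],u/S,v/S).round(4))
gc=world(C['top'],657/S,362/S); rc=world(C['top'],307/S,388/S)
for n in P:
    a=sel(n,rc,.06,.07,.1); print(n,'rad top',len(a),np.median(a,0).round(4),((a.max(0)+a.min(0))/2).round(4),np.ptp(a,0).round(4))
    a=sel(n,gc,.05,.06,.08); print(n,'grip top',len(a),np.median(a,0).round(4),((a.max(0)+a.min(0))/2).round(4),np.ptp(a,0).round(4))
    a=sel(n,gc+[0,.042,0],.12,.010,.08); r=cv2.minAreaRect(a[:,:2].astype(np.float32)*1000); print(n,'plate',len(a),r)
    bc=world(C['top'],385/S,290/S)
    a=sel(n,bc,.25,.099,.13); print(n,'housing',len(a),np.median(a,0).round(4))
    a=sel(n,bc,.25,.078,.099); r=cv2.minAreaRect(a[:,:2].astype(np.float32)*1000); print(n,'rails',len(a),r)
    a=sel(n,bc,.25,.04,.13); r=cv2.minAreaRect(a[:,:2].astype(np.float32)*1000); print(n,'all',len(a),r)
# enlarged crops, height-coloured beside colour
im=C['top']
for nm,(x0,y0,x1,y1),f in(('sl',(160,130,310,240),5),('ca',(365,195,440,270),8)):
    c=im['pixels'][y0:y1,x0:x1]; cv2.imwrite(f'pics/c_{nm}.png',cv2.resize(cv2.convertScaleAbs(c,alpha=1.5),None,fx=f,fy=f,interpolation=cv2.INTER_CUBIC))
E
```

```text
table [ 0.2929 -0.1407 -0.0011]
grip [ 0.461  -0.3881  0.0657]
hop [ 0.4963 -0.3215  0.017 ]
plate [ 0.406  -0.371   0.0175]
rad [0.4055 0.2609 0.0851]
railR [ 0.6031 -0.001   0.0902]
railL [0.4938 0.0546 0.0033]
bed [0.5523 0.0175 0.0859]
housing [0.6395 0.2817 0.0977]
mouthL [ 4.844e-01  2.070e-02 -2.000e-04]
mouthR [ 0.5996 -0.0273  0.0893]
side grip [ 0.4539 -0.3966  0.0698]
side plate [ 0.4431 -0.4153  0.0214]
side rad [0.4054 0.262  0.0821]
side bed [0.5694 0.0476 0.0873]
side housing [0.648  0.2692 0.1007]
side rad top 165 [0.401  0.2597 0.0847] [0.4031 0.2636 0.081 ] [0.0474 0.0491 0.0216]
side grip top 102 [ 0.4577 -0.3916  0.0675] [ 0.4591 -0.391   0.0664] [0.0196 0.0358 0.0121]
side plate 2060 ((456.08929443359375, -348.8797912597656), (154.4485321044922, 129.75479125976562), 5.056423664093018)
side housing 256 [0.6377 0.268  0.1056]
side rails 3099 ((583.0665283203125, 155.63174438476562), (321.27447509765625, 357.1445617675781), 17.71980094909668)
side all 4189 ((535.8133544921875, 198.5178680419922), (387.4957275390625, 332.211669921875), 70.22018432617188)
top rad top 225 [0.4064 0.2616 0.0836] [0.4066 0.2629 0.0816] [0.0458 0.0469 0.0188]
top grip top 78 [ 0.463  -0.389   0.0672] [ 0.4629 -0.39    0.0671] [0.0175 0.0345 0.0135]
top plate 1794 ((460.15771484375, -349.96270751953125), (151.78164672851562, 131.5835723876953), 5.221562385559082)
top housing 402 [0.6452 0.2665 0.1052]
top rails 5216 ((585.2550048828125, 153.25961303710938), (325.00634765625, 357.2089538574219), 16.694355010986328)
top all 6991 ((538.802001953125, 199.18247985839844), (386.20318603515625, 333.5372314453125), 70.59133911132812)
```

View pics/c_sl.png

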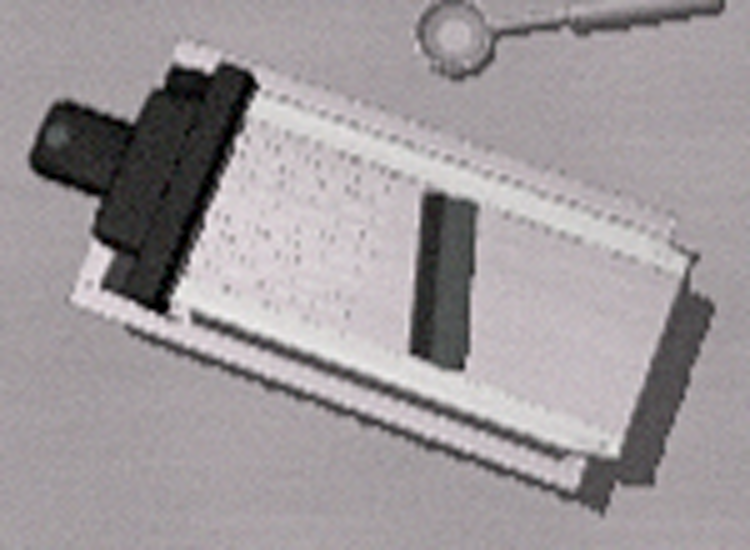

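View pics/c_ca.png

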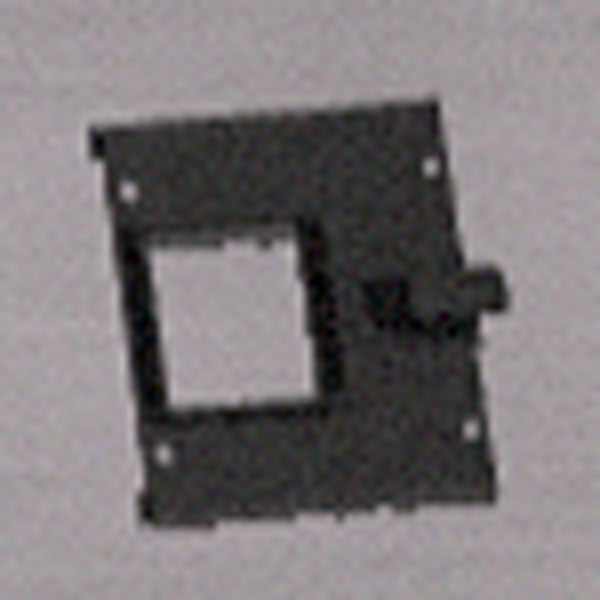

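The crops show the mouth corners at about (690,260) and (618,455) in the slicer crop. In the carriage crop the plate corners are (95,130), (437,98), (495,500) and (145,522), and the grip is at (487,290). Next I fit the slicer frame from both depth clouds and compute the grasp.

```bash
cat >> m.py <<'E'
def fit(n,M,yaw):
    for _ in range(6):
        c,s=np.cos(yaw),np.sin(yaw); p=P[n].reshape(-1,3); ok=C[n]['range_z'].ravel()>0
        q=(p[ok][:,:2]-M)@np.array([[c,-s],[s,c]]); z=p[ok][:,2]
        near=(abs(q[:,1])<.08)
        r=near&(z>.080)&(z<.098)
        xs=np.arange(.035,.255,.01); hi=[];lo=[]
        for x in xs:
            y=q[r&(abs(q[:,0]-x)<.005)][:,1]; hi.append(y.max()); lo.append(y.min())
        a=np.polyfit(xs,hi,1); b=np.polyfit(xs,lo,1); ra=np.std(np.polyval(a,xs)-hi)
        mid=(a+b)/2
        e=q[r&(abs(q[:,1])<.055)&(q[:,0]<.05)]
        ends=[e[abs(e[:,1]-y)<.005][:,0].min() for y in np.arange(-.05,.051,.01)]
        f=q[near&(z>.099)&(z<.115)&(abs(q[:,1])<.06)&(q[:,0]>.2)&(q[:,0]<.33)]
        face=[f[abs(f[:,1]-y)<.005][:,0].min() for y in np.arange(-.05,.051,.01)]
        out=(M.round(4),np.degrees(yaw).round(2),'w',(a[1]-b[1]).round(4),'slopes',np.degrees([a[0],b[0]]).round(2),ra.round(4),'end',np.median(ends).round(4),'face',np.median(face).round(4),'z',np.median(z[r]).round(4))
        ex=(np.median(ends)+np.median(face)-.28)/2
        M=M+np.array([c,s])*ex+np.array([-s,c])*mid[1]; yaw+=mid[0]
    return M,yaw,out
E
python3 - <<'E'
from m import *
M0=world(C['top'],290,201)[:2]; print(M0)
for n in P: print(n,*fit(n,M0,np.radians(70))[2])
for n in P:
    a=sel(n,[.459,-.35],.12,.010,.08); print(cv2.boxPoints(cv2.minAreaRect(a[:,:2].astype(np.float32)*1000)).round(1).tolist())
E
```

```text
[ 0.5573319  -0.01156037]
side [ 0.5418 -0.0076] 69.91 w 0.1354 slopes [ 0.01 -0.01] 0.0006 end 0.0001 face 0.2799 z 0.0896Traceback (most recent call last):
  File "<stdin>", line 3, in <module>
  File "m.py", line 15, in fit
    y=q[r&(abs(q[:,0]-x)<.005)][:,1]; hi.append(y.max()); lo.append(y.min())
                                                ~~~~~^^
    return umr_maximum(a, axis, None, out, keepdims, initial, where)
ValueError: zero-size array to reduction operation maximum which has no identity
```

```bash
python3 - <<'E'
from m import *
print(*fit('side',np.array([.5418,-.0076]),np.radians(69.9))[2])
try: print(*fit('top',np.array([.546,-.0076]),np.radians(69.9))[2])
except Exception as e: print(e)
yaw=np.radians(69.9);c,s=np.cos(yaw),np.sin(yaw);n='top'
p=P[n].reshape(-1,3);q=(p[:,:2]-[.546,-.0076])@np.array([[c,-s],[s,c]])
for x in(.05,.15,.22):
    k=abs(q[:,0]-x)<.004; k&=abs(q[:,1])<.1; o=np.argsort(q[k][:,1]); print(x,[(round(a*1000),round(b*1000)) for a,b in zip(q[k][o,1],p[k][o,2])][::3])
k=(abs(q[:,1]-.02)<.004)&(q[:,0]<.32)&(q[:,0]>-.04); o=np.argsort(q[k][:,0]); print([(round(a*1000),round(b*1000)) for a,b in zip(q[k][o,0],p[k][o,2])][::3])
for n in P:
    a=sel(n,[.459,-.35],.12,.010,.08); print(cv2.minAreaRect(a[:,:2].astype(np.float32)*1000))
E
```

```text
[ 0.5418 -0.0076] 69.91 w 0.1354 slopes [ 0.01 -0.01] 0.0006 end 0.0001 face 0.2799 z 0.0896
zero-size array to reduction operation maximum which has no identity
0.05 [(-87, 67), (-85, 63), (-80, 65), (-77, 70), (-75, 60), (-66, 95), (-63, 89), (-58, 92), (-56, 91), (-51, 93), (-50, 87), (-47, 86), (-43, 89), (-40, 86), (-36, 87), (-32, 88), (-30, 86), (-26, 87), (-23, 89), (-20, 91), (-17, 86), (-14, 87), (-9, 86), (-6, 91), (-2, 88), (0, 86), (3, 89), (7, 87), (9, 84), (14, 90), (16, 89), (19, 89), (23, 88), (26, 90), (30, 90), (33, 89), (36, 89), (39, 84), (42, 87), (45, 85), (48, 85), (52, 90), (56, 94), (58, 86), (61, 93), (63, 5), (64, 87), (66, 92), (68, 89), (76, 65), (78, 64), (83, 64), (85, 68), (87, -1), (89, -2), (93, -2), (97, 3)]
0.15 [(-86, 65), (-84, 68), (-80, 69), (-77, 69), (-73, 66), (-65, 87), (-62, 90), (-59, 95), (-55, 90), (-53, 94), (-48, 92), (-46, 90), (-41, 90), (-38, 90), (-35, 88), (-32, 91), (-29, 91), (-25, 92), (-23, 88), (-20, 86), (-16, 90), (-13, 92), (-9, 91), (-7, 88), (-3, 85), (2, 92), (4, 91), (8, 87), (12, 91), (14, 88), (18, 84), (21, 86), (
[... 1504 characters left out ...]
, 89), (181, 87), (183, 90), (186, 87), (190, 88), (192, 89), (196, 91), (199, 89), (203, 90), (207, 88), (209, 89), (213, 87), (216, 90), (219, 90), (223, 85), (225, 89), (227, 93), (233, 86), (235, 89), (238, 90), (241, 90), (244, 89), (248, 88), (252, 85), (253, 91), (259, 85), (262, 84), (264, 85), (268, 86), (271, 90), (274, 89), (278, 88), (279, 94), (281, 99), (283, 106), (286, 103), (289, 107), (293, 104), (295, 107), (299, 104), (304, 98), (307, 96), (310, 95), (313, 98), (317, 96)]
((456.08929443359375, -348.8797912597656), (154.4485321044922, 129.75479125976562), 5.056423664093018)
((460.15771484375, -349.96270751953125), (151.78164672851562, 131.5835723876953), 5.221562385559082)
```

```bash
cat > g.py <<'E'
from h import *
from scipy.spatial.transform import Rotation as R
def rot(th): # tool down, closing axis at th deg
    t=np.radians(th); y=[np.cos(t),np.sin(t),0]; x=[-np.sin(t),np.cos(t),0]
    return R.from_matrix(np.array([x,y,[0,0,-1]]).T)
def plan(wps,p=None,r=None):
    s=manip.observe(); p=s['eef_pos'] if p is None else np.array(p); r=R.from_quat(s['eef_rot']) if r is None else rot(r)
    print('t',s['time_s'],'now',p.round(4),'y-ang',np.degrees(np.arctan2(*r.as_matrix()[[1,0],1])).round(2),'w',round(float(s['gripper_width']),4))
    for q,th in wps:
        q=np.array(q); n=rot(th); print((r.inv().apply(q-p)*100).round(2).tolist(),np.degrees((r.inv()*n).as_rotvec()).round(2).tolist()); p,r=q,n
YAW=69.9; c,s_=np.cos(np.radians(YAW)),np.sin(np.radians(YAW)); X=np.array([c,s_]); Y=np.array([-s_,c])
E
python3 - <<'E'
from g import *
plan([((.42,.42,.231),45),((.5,.2,.231),10),((.5,-.04,.231),5.1),((.468,-.28,.2),5.1),((.4617,-.391,.12),5.1),((.4617,-.391,.030),5.1)])
E
```

```text
t 0.1 now [0.2058 0.5897 0.2306] y-ang 70.76 w 0.0854
[-25.82, -8.96, -0.03] [-0.08, 0.02, 25.76]
[-21.21, -9.9, 0.0] [0.0, 0.0, 35.0]
[-23.64, -4.17, 0.0] [0.0, 0.0, 4.9]
[-23.62, -5.32, 3.1] [0.0, 0.0, 0.0]
[-11.0, -1.61, 8.0] [0.0, 0.0, 0.0]
[0.0, 0.0, 9.0] [0.0, 0.0, 0.0]
```

Request:
{"name": "step_arm", "arguments": {
  "deltas": [
    [[-4.4,-1.5,0,0,0,5.2,8.5],[-8.8,-3,0,0,0,10.4,8.5],[-13.2,-4.5,0,0,0,15.6,8.5],[-17.6,-6,0,0,0,20.8,8.5],[-22,-7.5,0,0,0,26,8.5]]
  ],
  "newtons": 40
}}

```text
time_s: 0.6
eef_pos: [0.3899, 0.4453, 0.231]
eef_rot: [0.386, 0.922, -0.0, -0.0]
contact_force: [1.2, 0.7, -0.0]
gripper_width: 0.0854
gripper_force: 0.0
```

Request:
{"name": "step_arm", "arguments": {
  "deltas": [
    [[-4.4,-2,0,0,0,7,8.5],[-8.8,-4,0,0,0,14,8.5],[-13.2,-6,0,0,0,21,8.5],[-17.6,-8,0,0,0,28,8.5],[-21.5,-10,0,0,0,35,8.5]]
  ]
}}

```text
time_s: 1.1
eef_pos: [0.4696, 0.2216, 0.2311]
eef_rot: [0.646, 0.763, -0.0, -0.0]
contact_force: [0.7, -1.0, 0.4]
gripper_width: 0.0851
gripper_force: 0.0
```

```bash
python3 - <<'E'
from g import *
plan([((.5,.0,.231),5.1),((.475,-.2,.22),5.1),((.4617,-.391,.12),5.1),((.4617,-.391,.030),5.1)])
E
```

```text
t 1.1 now [0.4696 0.2216 0.2311] y-ang 9.46 w 0.0851
[-22.36, -0.65, 0.02] [-0.01, 0.01, 4.36]
[-19.7, -4.27, 1.1] [0.0, 0.0, 0.0]
[-18.91, -3.02, 10.0] [0.0, 0.0, 0.0]
[0.0, 0.0, 9.0] [0.0, 0.0, 0.0]
```

Request:
{"name": "step_arm", "arguments": {
  "deltas": [
    [[-4.5,-0.1,0,0,0,1,8.5],[-9,-0.2,0,0,0,2,8.5],[-13.5,-0.3,0,0,0,3,8.5],[-18,-0.5,0,0,0,4,8.5],[-22.4,-0.6,0,0,0,4.4,8.5]]
  ]
}}

```text
time_s: 1.6
eef_pos: [0.501, 0.0001, 0.2312]
eef_rot: [0.674, 0.739, -0.0, -0.0]
contact_force: [0.7, 0.5, 0.0]
gripper_width: 0.0847
gripper_force: 0.0
```

Request:
{"name": "step_arm", "arguments": {
  "deltas": [
    [[-4,-0.9,0,0,0,0,8.5],[-8,-1.7,0,0,0,0,8.5],[-12,-2.6,0,0,0,0,8.5],[-16,-3.4,0.5,0,0,0,8.5],[-19.7,-4.3,1.1,0,0,0,8.5]]
  ]
}}

```text
time_s: 2.1
eef_pos: [0.4766, -0.2001, 0.2203]
eef_rot: [0.673, 0.739, 0.0, 0.0]
contact_force: [0.5, 0.3, -1.0]
gripper_width: 0.0848
gripper_force: 0.0
```

Request:
{"name": "step_arm", "arguments": {
  "deltas": [
    [[-4.5,-0.8,2,0,0,0,8.5],[-9,-1.5,4,0,0,0,8.5],[-13.5,-2.2,6,0,0,0,8.5],[-17,-2.8,8,0,0,0,8.5],[-18.9,-3.1,9.5,0,0,0,8.5]]
  ]
}}

```text
time_s: 2.6
eef_pos: [0.4627, -0.3919, 0.1236]
eef_rot: [0.674, 0.739, -0.0, -0.0]
contact_force: [1.0, 0.0, 0.6]
gripper_width: 0.085
gripper_force: 0.0
```

Request:
{"name": "step_arm", "arguments": {
  "deltas": [
    [[0,0,0,0,0,0,8.5],[0,0,0,0,0,0,8.5],[0,0,0,0,0,0,8.5],[0,0,0,0,0,0,8.5],[0,0,0,0,0,0,8.5]]
  ]
}}

```text
time_s: 3.1
eef_pos: [0.4643, -0.3886, 0.1262]
eef_rot: [0.673, 0.74, 0.0, 0.001]
contact_force: [-0.3, -0.1, 0.2]
gripper_width: 0.085
gripper_force: 0.0
```

```bash
python3 - <<'E'
from g import *
plan([((.4617,-.391,.030),5.1)])
im=grab('side'); cv2.imwrite('pics/s1.png',cv2.resize(im['pixels'][200:384,200:445],None,fx=3,fy=3))
E
```

```text
t 3.1 now [ 0.4643 -0.3886  0.1262] y-ang 5.43 w 0.085
[-0.2, -0.29, 9.62] [0.05, 0.05, 0.33]
```

View pics/s1.png

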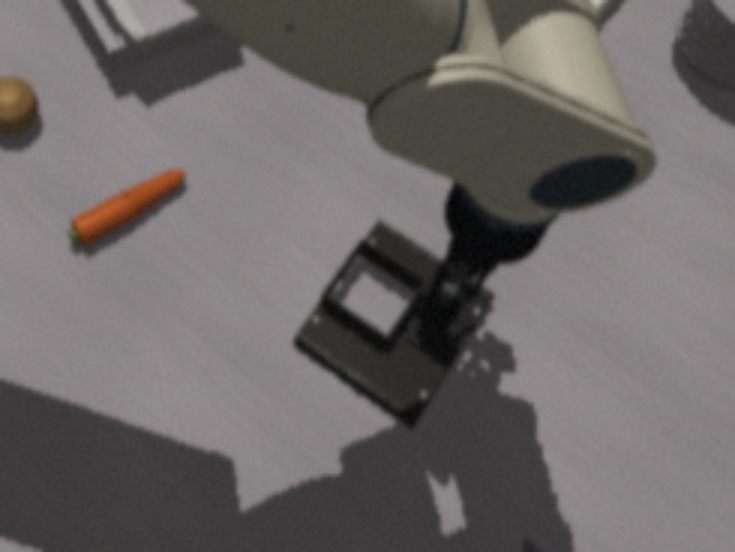

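The gripper hangs over the carriage's grip at about (440,320) in the crop, with the carriage untouched. Next I descend and close.

Request:
{"name": "step_arm", "arguments": {
  "deltas": [
    [[-0.2,-0.3,3,0,0,0.3,8.5],[-0.2,-0.3,6,0,0,0.3,8.5],[-0.2,-0.3,8,0,0,0.3,8.5],[-0.2,-0.3,9.5,0,0,0.3,8.5],[-0.2,-0.3,9.5,0,0,0.3,8.5]]
  ]
}}

```text
time_s: 3.65
eef_pos: [0.4601, -0.3905, 0.0287]
eef_rot: [0.675, 0.738, -0.0, -0.002]
contact_force: [-0.6, 0.2, 0.7]
gripper_width: 0.0848
gripper_force: 0.0
```

Request:
{"name": "step_arm", "arguments": {
  "deltas": [
    [[0,0,0,0,0,0,5],[0,0,0,0,0,0,3],[0,0,0,0,0,0,2],[0,0,0,0,0,0,1],[0,0,0,0,0,0,0]]
  ],
  "newtons": 60
}}

```text
time_s: 4.15
eef_pos: [0.4613, -0.392, 0.0311]
eef_rot: [0.675, 0.738, -0.0, 0.001]
contact_force: [-0.1, -0.2, 3.6]
gripper_width: 0.0174
gripper_force: 59.1
```

Request:
{"name": "step_arm", "arguments": {
  "deltas": [
    [[0,0,0,0,0,0,0],[0,0,0,0,0,0,0],[0,0,0,0,0,0,0],[0,0,0,0,0,0,0],[0,0,0,0,0,0,0]]
  ]
}}

```text
time_s: 4.65
eef_pos: [0.4613, -0.392, 0.0312]
eef_rot: [0.675, 0.738, -0.0, 0.001]
contact_force: [-0.7, 0.6, 6.2]
gripper_width: 0.0174
gripper_force: 59.6
```

```bash
python3 - <<'E'
from g import *
plan([])
for n in('side','top'): grab(n)
import m
for n in m.P:
    a=m.sel(n,[.459,-.34],.085,.010,.025); a=a[a[:,1]<-.25]; print(n,len(a),cv2.minAreaRect(a[:,:2].astype(np.float32)*1000))
E
```

```text
t 4.65 now [ 0.4613 -0.392   0.0312] y-ang 5.06 w 0.0174
side 1092 ((457.4496765136719, -348.71697998046875), (155.72242736816406, 129.73001098632812), 4.900937080383301)
top 1220 ((460.85467529296875, -344.8789367675781), (152.01658630371094, 123.12614440917969), 6.16667366027832)
```

Request:
{"name": "step_arm", "arguments": {
  "deltas": [
    [[0,0,-1,0,0,0,0],[0,0,-3,0,0,0,0],[0,0,-6,0,0,0,0],[0,0,-9,0,0,0,0],[0,0,-12,0,0,0,0]]
  ],
  "newtons": 80
}}

```text
time_s: 5.25
eef_pos: [0.4604, -0.3911, 0.1514]
eef_rot: [0.675, 0.738, -0.0, -0.001]
contact_force: [1.0, 0.7, -3.9]
gripper_width: 0.0173
gripper_force: 78.1
```

```bash
python3 - <<'E'
from g import *
M=np.array([.5426,-.0076])
plan([((*(M-.16*X),.14),-20.1),((*(M-.145*X),.1095),-20.1)])
E
```

```text
t 5.25 now [ 0.4604 -0.3911  0.1514] y-ang 5.06 w 0.0173
[22.99, 4.77, 1.15] [-0.06, -0.04, 25.16]
[1.5, 0.0, 3.05] [0.0, 0.0, 0.0]
```

Request:
{"name": "step_arm", "arguments": {
  "deltas": [
    [[4,0.8,0,0,0,4,0],[8.5,1.8,0,0,0,10,0],[13.5,2.8,0,0,0,16,0],[18.5,3.8,0.5,0,0,21,0],[22,4.6,1,0,0,25.2,0]]
  ]
}}

```text
time_s: 5.75
eef_pos: [0.4866, -0.1658, 0.1405]
eef_rot: [0.821, 0.571, -0.0, -0.0]
contact_force: [1.4, -0.2, -4.2]
gripper_width: 0.0173
gripper_force: 78.4
```

Request:
{"name": "step_arm", "arguments": {
  "deltas": [
    [[0.5,0.1,0,0,0,0,0],[1,0.2,0,0,0,0,0],[1,0.2,0,0,0,0,0],[1,0.2,0,0,0,0,0],[1,0.2,0,0,0,0,0]]
  ]
}}

```text
time_s: 6.25
eef_pos: [0.4926, -0.1607, 0.1404]
eef_rot: [0.82, 0.572, 0.0, 0.0]
contact_force: [-0.5, -1.5, -2.8]
gripper_width: 0.0172
gripper_force: 78.4
```

```bash
cat > chk.py <<'E'
from g import *
for n in('side','top'): grab(n)
import m
def chk(zg,lo=-.30,hi=.02):
    "carriage plate in the mouth frame as each camera sees it; zg: plate top height"
    for n,M,in(('side',[.5418,-.0076]),('top',[.5453,-.0074])):
        p=m.P[n]; q=(p[...,:2]-M)@np.array([X,Y]).T; dark=m.C[n]['pixels'].max(-1)<75
        k=(abs(p[...,2]-zg)<.012)&(q[...,0]>lo)&(q[...,0]<hi)&(abs(q[...,1])<.11)&dark&(m.C[n]['range_z']>0)
        a=q[k]; r=cv2.minAreaRect(a.astype(np.float32)*1000); print(n,k.sum(),np.round(r[0],1),np.round(r[1],1),round(r[2],2),'zmed',np.median(p[k][:,2]).round(4))
        zz=p[k]; A=np.c_[a,np.ones(len(a))]; co=np.linalg.lstsq(A,zz[:,2],rcond=None)[0]; print('   plane slope deg x,y',np.degrees(co[:2]).round(2),'z at centre',(co@[r[0][0]/1000,r[0][1]/1000,1]).round(4))
        np.save(n+'_q.npy',a)
E
python3 - <<'E'
from chk import *
plan([])
s=manip.observe();t=s['eef_pos'];d=t[:2]-[.5426,-.0076]; print('tcp in mouth',d@X,d@Y, R.from_quat(s['eef_rot']).as_matrix().round(3).tolist())
chk(t[2]+.0118-.025)
for n,b in(('side',(200,140,390,330)),('top',(250,120,420,270))):
    im=m.C[n]['pixels'][b[1]:b[3],b[0]:b[2]]; cv2.imwrite(f'pics/{n}2.png',cv2.resize(cv2.convertScaleAbs(im,alpha=1.6),None,fx=3,fy=3,interpolation=cv2.INTER_CUBIC))
a,b=cv2.imread('pics/side2.png'),cv2.imread('pics/top2.png')
h=min(a.shape[0],b.shape[0]); w=np.hstack([a[-h:],b[:h]]); f=790/w.shape[1]; cv2.imwrite('pics/both2.png',cv2.resize(w,None,fx=f,fy=f))
E
```

```text
t 6.35 now [ 0.4925 -0.1605  0.1403] y-ang -20.21 w 0.0175
tcp in mouth -0.1607975455578045 -0.005497582591586207 [[0.345, 0.938, -0.0], [0.938, -0.345, -0.0], [-0.0, -0.0, -1.0]]
side 1076 [-117.7   -4.7] [152.2 131.9] 89.84 zmed 0.1281
   plane slope deg x,y [ 0.46 -0.81] z at centre 0.1285
top 1034 [-104.    -5.3] [101.  151.5] 0.88 zmed 0.1272
   plane slope deg x,y [ 0.17 -0.2 ] z at centre 0.1274
```

View pics/both2.png

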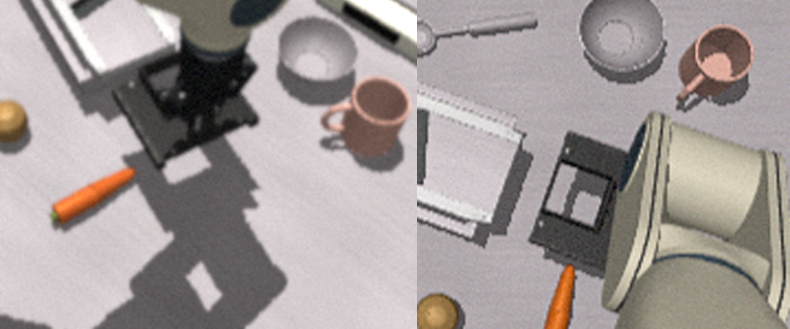

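Both cameras put the carriage about 5 mm off the track axis and aligned in yaw, which agrees with the TCP. The picture shows it hanging level just short of the mouth. I correct sideways and lower.

Request:
{"name": "step_arm", "arguments": {
  "deltas": [
    [[0.5,-0.2,0.8,0,0,0,0],[1,-0.4,1.6,0,0,0,0],[1.5,-0.5,2.4,0,0,0,0],[2,-0.5,3.15,0,0,-0.1,0],[2,-0.5,3.15,0,0,-0.1,0]]
  ]
}}

```text
time_s: 6.85
eef_pos: [0.4942, -0.1382, 0.1074]
eef_rot: [0.819, 0.574, -0.001, -0.001]
contact_force: [-0.3, -0.1, -3.4]
gripper_width: 0.0172
gripper_force: 78.3
```

Request:
{"name": "step_arm", "arguments": {
  "deltas": [
    [[0,0,0,0,0,0,0],[0,0,0,0,0,0,0],[0,0,0,0,0,0,0],[0,0,0,0,0,0,0],[0,0,0,0,0,0,0]]
  ]
}}

```text
time_s: 7.35
eef_pos: [0.4949, -0.1393, 0.109]
eef_rot: [0.819, 0.573, 0.0, 0.0]
contact_force: [0.4, 0.2, -3.0]
gripper_width: 0.0173
gripper_force: 78.3
```

```bash
python3 - <<'E'
from chk import *
s=manip.observe();t=s['eef_pos'];d=t[:2]-[.5426,-.0076]; print(t,'tcp in mouth',d@X,d@Y)
chk(t[2]+.0118-.025,hi=-.01)
E
```

```text
[ 0.49492157 -0.13927815  0.10893574] tcp in mouth -0.14004334811817817 -0.00047793701320853106
side 1004 [-97.5  -0.6] [153.6 132. ] 89.84 zmed 0.0966
   plane slope deg x,y [ 0.85 -0.73] z at centre 0.0972
top 833 [-80.8  -0.3] [ 95.  150.9] 0.15 zmed 0.0958
   plane slope deg x,y [ 0.15 -0.09] z at centre 0.0959
```

Request:
{"name": "step_arm", "arguments": {
  "deltas": [
    [[0.5,0,0.07,0,0,0,0],[1.5,0,0.07,0,0,0,0],[2.5,0,0.07,0,0,0,0],[3.5,0,0.07,0,0,0,0],[4,0,0.07,0,0,0,0]]
  ]
}}

```text
time_s: 7.95
eef_pos: [0.5091, -0.1003, 0.1081]
eef_rot: [0.819, 0.574, 0.0, 0.0]
contact_force: [0.7, -0.7, -3.3]
gripper_width: 0.017
gripper_force: 78.3
```

Request:
{"name": "step_arm", "arguments": {
  "deltas": [
    [[0.5,0,0,0,0,0,0],[1,0,0,0,0,0,0],[1.5,0,0,0,0,0,0],[2,0,0,0,0,0,0],[2,0,0,0,0,0,0]]
  ]
}}

```text
time_s: 8.45
eef_pos: [0.5157, -0.0824, 0.1081]
eef_rot: [0.819, 0.573, 0.0, 0.0]
contact_force: [-0.6, -0.0, -3.4]
gripper_width: 0.0172
gripper_force: 78.3
```

```bash
python3 - <<'E'
from chk import *
s=manip.observe();t=s['eef_pos'];d=t[:2]-[.5426,-.0076]; print(t,'tcp in mouth',d@X,d@Y,s['contact_force'],s['moment'])
chk(t[2]+.0118-.025,hi=.06)
E
```

```text
[ 0.51541123 -0.08276824  0.10810427] tcp in mouth -0.07993374911393292 -0.00029948192337177286 [-0.57182089 -0.11341401 -2.78963297] [-0.13631023  0.05828246  0.01864629]
side 968 [-36.8  -0.4] [153.  131.8] 89.66 zmed 0.0956
   plane slope deg x,y [-0.31 -0.01] z at centre 0.0954
top 660 [-13.2   0.4] [ 80.5 149.7] 0.07 zmed 0.0944
   plane slope deg x,y [-2.37 -0.19] z at centre 0.0946
```

Request:
{"name": "step_arm", "arguments": {
  "deltas": [
    [[1.5,0,0,0,0,0,0],[3,0,0,0,0,0,0],[4.5,0,0,0,0,0,0],[6,0,0,0,0,0,0],[7,0,0,0,0,0,0]]
  ]
}}

```text
time_s: 9.05
eef_pos: [0.54, -0.0153, 0.1081]
eef_rot: [0.819, 0.574, 0.0, 0.0]
contact_force: [0.0, 0.6, -3.5]
gripper_width: 0.017
gripper_force: 78.4
```

Request:
{"name": "step_arm", "arguments": {
  "deltas": [
    [[1.5,0,0,0,0,0,0],[3,0,0,0,0,0,0],[5,0,0,0,0,0,0],[7,0,0,0,0,0,0],[9,0,0,0,0,0,0]]
  ]
}}

```text
time_s: 9.55
eef_pos: [0.5707, 0.069, 0.1081]
eef_rot: [0.819, 0.573, -0.0, -0.0]
contact_force: [0.6, -0.9, -3.0]
gripper_width: 0.0172
gripper_force: 78.4
```

Request:
{"name": "step_arm", "arguments": {
  "deltas": [
    [[1.5,0,0,0,0,0,0],[3,0,0,0,0,0,0],[4.5,0,0,0,0,0,0],[6,0,0,0,0,0,0],[7,0,0,0,0,0,0]]
  ]
}}

```text
time_s: 10.05
eef_pos: [0.5948, 0.1345, 0.1081]
eef_rot: [0.819, 0.573, 0.0, 0.0]
contact_force: [-0.3, -0.7, -3.1]
gripper_width: 0.0171
gripper_force: 78.4
```

```bash
python3 - <<'E'
from chk import *
s=manip.observe();t=s['eef_pos'];d=t[:2]-[.5426,-.0076]; print(t,'tcp in mouth',d@X,d@Y,s['contact_force'],s['moment'])
chk(t[2]+.0118-.025,lo=.05,hi=.272)
E
```

```text
[0.59483171 0.13454914 0.10815931] tcp in mouth 0.15144137127734 -0.00019956938311013975 [ 0.53357031  0.14542622 -3.63331541] [-0.03056648  0.03760039  0.03135898]
side 1357 [ 1.566e+02 -1.000e-01] [211.5 152.6] 0.84 zmed 0.0929
   plane slope deg x,y [ 2.8  -0.49] z at centre 0.094
top 141 [ 86.9 -36.8] [ 47.3 133.8] 48.48 zmed 0.0876
   plane slope deg x,y [4.98 1.29] z at centre 0.0894
```

Request:
{"name": "step_arm", "arguments": {
  "deltas": [
    [[0.5,0,0,0,0,0,0],[1,0,0,0,0,0,0],[1.4,0,0,0,0,0,0],[1.7,0,0,0,0,0,0],[1.8,0,0,0,0,0,0]]
  ]
}}

```text
time_s: 10.65
eef_pos: [0.6006, 0.1504, 0.1082]
eef_rot: [0.819, 0.573, 0.0, 0.0]
contact_force: [0.7, 0.3, -3.0]
gripper_width: 0.017
gripper_force: 78.4
```

Request:
{"name": "step_arm", "arguments": {
  "deltas": [
    [[0.05,0,0,0,0,0,0],[0.1,0,0,0,0,0,0],[0.15,0,0,0,0,0,0],[0.2,0,0,0,0,0,0],[0.2,0,0,0,0,0,0]]
  ]
}}

```text
time_s: 11.15
eef_pos: [0.6011, 0.1521, 0.1081]
eef_rot: [0.819, 0.573, -0.0, -0.0]
contact_force: [-0.6, 1.3, -2.4]
gripper_width: 0.0172
gripper_force: 78.4
```

Request:
{"name": "step_arm", "arguments": {
  "deltas": [
    [[0.05,0,0,0,0,0,0],[0.1,0,0,0,0,0,0],[0.15,0,0,0,0,0,0],[0.2,0,0,0,0,0,0],[0.2,0,0,0,0,0,0]]
  ]
}}

```text
time_s: 11.65
eef_pos: [0.6018, 0.154, 0.1081]
eef_rot: [0.819, 0.573, 0.0, 0.0]
contact_force: [0.2, -1.3, -3.2]
gripper_width: 0.0168
gripper_force: 78.4
```

Request:
{"name": "step_arm", "arguments": {
  "deltas": [
    [[0.05,0,0,0,0,0,0],[0.1,0,0,0,0,0,0],[0.15,0,0,0,0,0,0],[0.2,0,0,0,0,0,0],[0.2,0,0,0,0,0,0]]
  ]
}}

```text
time_s: 12.15
eef_pos: [0.602, 0.155, 0.1081]
eef_rot: [0.819, 0.573, -0.001, 0.0]
contact_force: [-1.7, -4.2, -0.4]
gripper_width: 0.0171
gripper_force: 78.9
```

Force has risen to about 4.5 N, so the carriage is on the stop. I ease it down, release and lift.

Request:
{"name": "step_arm", "arguments": {
  "deltas": [
    [[0,0,0.05,0,0,0,0],[0,0,0.1,0,0,0,0],[0,0,0.1,0,0,0,2.2],[0,0,0.1,0,0,0,4],[0,0,0.1,0,0,0,5]]
  ]
}}

```text
time_s: 12.65
eef_pos: [0.603, 0.1561, 0.1076]
eef_rot: [0.819, 0.573, 0.001, 0.0]
contact_force: [-0.2, -0.4, 0.1]
gripper_width: 0.0495
gripper_force: 0.0
```

Request:
{"name": "step_arm", "arguments": {
  "deltas": [
    [[0,0,0,0,0,0,6],[0,0,0,0,0,0,7],[0,0,-2,0,0,0,7.5],[0,0,-5,0,0,0,8],[0,0,-9,0,0,0,8.5]]
  ]
}}

```text
time_s: 13.15
eef_pos: [0.6012, 0.1556, 0.1964]
eef_rot: [0.819, 0.573, -0.002, -0.001]
contact_force: [0.1, 0.9, -0.0]
gripper_width: 0.085
gripper_force: 0.0
```

```bash
python3 - <<'E'
from chk import *
plan([((.50,.215,.20),-20.1),((.4045,.2628,.12),-20.1),((.4045,.2628,.045),-20.1)])
for n in P.keys() if 0 else m.P:
    a=m.sel(n,[.4045,.2628],.06,.07,.1)
    if len(a): print(n,'rad',len(a),((a.max(0)+a.min(0))/2).round(4),np.ptp(a,0).round(4))
im=m.C['side']['pixels'][100:250,170:320]; cv2.imwrite('pics/s3.png',cv2.resize(cv2.convertScaleAbs(im,alpha=1.6),None,fx=4,fy=4,interpolation=cv2.INTER_CUBIC))
E
```

```text
t 13.25 now [0.6058 0.1567 0.2028] y-ang -20.03 w 0.0847
[1.85, -11.94, 0.19] [0.46, -0.31, 0.07]
[1.21, -10.61, 8.0] [0.0, 0.0, 0.0]
[0.0, 0.0, 7.5] [0.0, 0.0, 0.0]
side rad 170 [0.4037 0.2625 0.0804] [0.047  0.048  0.0199]
```

View pics/s3.png

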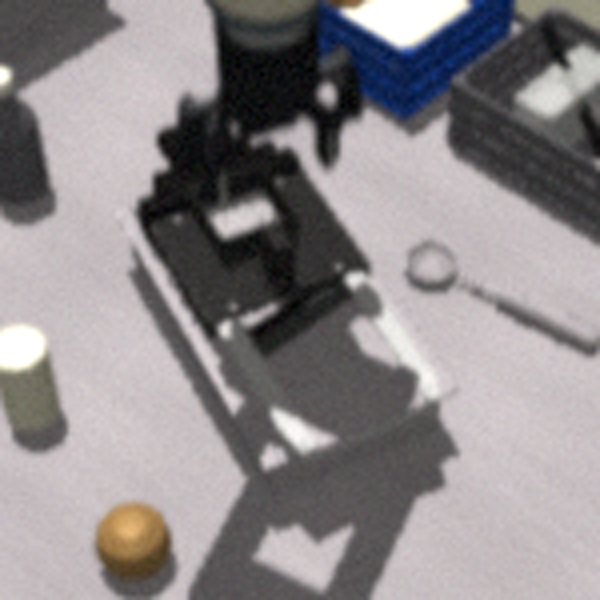

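The carriage sits on the rails, lined up and at the housing, with the hopper window at about (242,218). The radish stands untouched at (25,385). Next I fetch it.

Request:
{"name": "step_arm", "arguments": {
  "deltas": [
    [[0.3,-2.4,0,0,0,0,8.5],[0.7,-5,0,0,0,0,8.5],[1.1,-8,0,0,0,0,8.5],[1.5,-10.5,0,0,0,0,8.5],[1.9,-12,0,0,0,0,8.5]]
  ]
}}

```text
time_s: 13.75
eef_pos: [0.4945, 0.2153, 0.1968]
eef_rot: [0.819, 0.574, -0.0, -0.0]
contact_force: [-0.2, -0.7, -0.4]
gripper_width: 0.0851
gripper_force: 0.0
```

Request:
{"name": "step_arm", "arguments": {
  "deltas": [
    [[0.3,-3,1.5,0,0,0,8.5],[0.6,-6,3,0,0,0,8.5],[0.9,-8.5,5,0,0,0,8.5],[1.2,-10.5,7,0,0,0,8.5],[1.2,-10.6,8,0,0,0,8.5]]
  ]
}}

```text
time_s: 14.25
eef_pos: [0.3985, 0.2626, 0.1156]
eef_rot: [0.819, 0.574, -0.001, -0.0]
contact_force: [0.2, 0.4, 0.7]
gripper_width: 0.0849
gripper_force: 0.0
```

Request:
{"name": "step_arm", "arguments": {
  "deltas": [
    [[0,0,0,0,0,0,8.5],[0,0,0,0,0,0,8.5],[0,0,0,0,0,0,8.5],[0,0,0,0,0,0,8.5],[0,0,0,0,0,0,8.5]]
  ]
}}

```text
time_s: 14.75
eef_pos: [0.4015, 0.2623, 0.1176]
eef_rot: [0.82, 0.573, 0.001, 0.0]
contact_force: [-0.9, -0.2, -0.2]
gripper_width: 0.0848
gripper_force: 0.0
```

```bash
python3 - <<'E'
from g import *
plan([((.404,.263,.040),-20.1)])
E
```

```text
t 14.75 now [0.4015 0.2623 0.1176] y-ang -20.08 w 0.0848
[0.14, 0.2, 7.76] [0.04, -0.05, 0.02]
```

Request:
{"name": "step_arm", "arguments": {
  "deltas": [
    [[0.1,0.2,2,0,0,0,8.5],[0.1,0.2,4,0,0,0,8.5],[0.1,0.2,6,0,0,0,8.5],[0.1,0.2,7.7,0,0,0,8.5],[0.1,0.2,7.7,0,0,0,8]]
  ],
  "newtons": 30
}}

```text
time_s: 15.25
eef_pos: [0.4021, 0.2618, 0.0387]
eef_rot: [0.819, 0.573, -0.002, -0.0]
contact_force: [-0.3, 0.3, -0.1]
gripper_width: 0.0801
gripper_force: 0.0
```

Request:
{"name": "step_arm", "arguments": {
  "deltas": [
    [[0,0,0,0,0,0,7],[0,0,0,0,0,0,6],[0,0,0,0,0,0,5.4],[0,0,0,0,0,0,4.8],[0,0,0,0,0,0,4.2]]
  ]
}}

```text
time_s: 15.75
eef_pos: [0.4034, 0.2629, 0.0409]
eef_rot: [0.819, 0.573, 0.001, 0.0]
contact_force: [-0.6, -0.0, 7.0]
gripper_width: 0.0465
gripper_force: 30.0
```

Request:
{"name": "step_arm", "arguments": {
  "deltas": [
    [[0,0,0,0,0,0,3],[0,0,0,0,0,0,2],[0,0,0,0,0,0,2],[0,0,0,0,0,0,2],[0,0,0,0,0,0,2]]
  ]
}}

```text
time_s: 16.25
eef_pos: [0.4034, 0.2629, 0.0409]
eef_rot: [0.819, 0.573, 0.001, 0.0]
contact_force: [-1.0, -0.4, 5.8]
gripper_width: 0.046
gripper_force: 30.0
```

Request:
{"name": "step_arm", "arguments": {
  "deltas": [
    [[0,0,-1,0,0,0,2],[0,0,-4,0,0,0,2],[0,0,-8,0,0,0,2],[0,0,-12,0,0,0,2],[0,0,-15.5,0,0,0,2]]
  ]
}}

```text
time_s: 16.75
eef_pos: [0.4029, 0.2626, 0.1977]
eef_rot: [0.819, 0.573, 0.001, 0.0]
contact_force: [0.8, 1.0, -1.0]
gripper_width: 0.0463
gripper_force: 31.3
```

```bash
python3 - <<'E'
from g import *
plan([((.6264,.2217,.20),-20.1),((.6264,.2217,.131),-20.1)])
E
```

```text
t 16.75 now [0.4029 0.2626 0.1977] y-ang -20.04 w 0.0463
[3.82, 22.4, -0.21] [0.04, -0.05, 0.06]
[0.0, 0.0, 6.9] [0.0, 0.0, 0.0]
```

Request:
{"name": "step_arm", "arguments": {
  "deltas": [
    [[0.3,2.5,-0.2,0,0,0,2],[1,6,-0.2,0,0,0,2],[1.7,10,-0.2,0,0,0,2],[2.4,14,-0.2,0,0,0,2],[3,18,-0.2,0,0,0,2]]
  ]
}}

```text
time_s: 17.25
eef_pos: [0.5836, 0.2287, 0.1979]
eef_rot: [0.819, 0.573, 0.0, -0.0]
contact_force: [0.8, 1.2, -0.7]
gripper_width: 0.0463
gripper_force: 31.3
```

Request:
{"name": "step_arm", "arguments": {
  "deltas": [
    [[0.4,2,0,0,0,0,2],[0.6,3.5,0,0,0,0,2],[0.8,4.4,0,0,0,0,2],[0.8,4.4,0,0,0,0,2],[0.8,4.4,0,0,0,0,2]]
  ]
}}

```text
time_s: 17.75
eef_pos: [0.6256, 0.2216, 0.1972]
eef_rot: [0.819, 0.573, -0.0, -0.0]
contact_force: [-1.3, 0.7, -1.7]
gripper_width: 0.0461
gripper_force: 31.4
```

```bash
python3 - <<'E'
from chk import *
plan([((.6264,.2217,.20),-20.1),((.6264,.2217,.131),-20.1)])
for n,b in(('side',(180,80,300,200)),('top',(150,90,270,210))):
    im=m.C[n]['pixels'][b[1]:b[3],b[0]:b[2]]; cv2.imwrite(f'pics/{n}4.png',cv2.resize(cv2.convertScaleAbs(im,alpha=2),(390,390),interpolation=cv2.INTER_CUBIC))
cv2.imwrite('pics/both4.png',np.hstack([cv2.imread('pics/side4.png'),cv2.imread('pics/top4.png')]))
E
```

```text
t 17.85 now [0.6255 0.2219 0.1972] y-ang -20.01 w 0.0465
[0.02, 0.09, -0.28] [-0.04, 0.02, 0.09]
[0.0, 0.0, 6.9] [0.0, 0.0, 0.0]
```

View pics/both4.png

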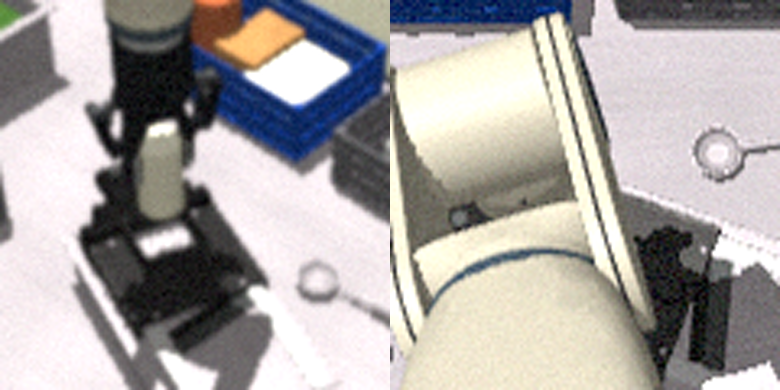

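The radish hangs upright above the hopper window, seen at about (160,180) over (165,240) in the left view. I lower it gently.

Request:
{"name": "step_arm", "arguments": {
  "deltas": [
    [[0,0.1,1,0,0,0,2],[0,0.1,2.3,0,0,0,2],[0,0.1,3.6,0,0,0,2],[0,0.1,4.8,0,0,0,2],[0,0.1,5.8,0,0,0,2]]
  ]
}}

```text
time_s: 18.35
eef_pos: [0.6267, 0.2211, 0.1372]
eef_rot: [0.819, 0.573, -0.001, -0.0]
contact_force: [0.1, -0.4, -1.8]
gripper_width: 0.0463
gripper_force: 31.4
```

Request:
{"name": "step_arm", "arguments": {
  "deltas": [
    [[0,0,0.1,0,0,0,2],[0,0,0.2,0,0,0,2],[0,0,0.4,0,0,0,2],[0,0,0.5,0,0,0,2],[0,0,0.5,0,0,0,2]]
  ]
}}

```text
time_s: 18.85
eef_pos: [0.6276, 0.2213, 0.1344]
eef_rot: [0.819, 0.573, 0.0, 0.0]
contact_force: [-1.0, -0.8, -0.7]
gripper_width: 0.0467
gripper_force: 31.4
```

Request:
{"name": "step_arm", "arguments": {
  "deltas": [
    [[0,0,0.1,0,0,0,2],[0,0,0.2,0,0,0,2],[0,0,0.3,0,0,0,2],[0,0,0.3,0,0,0,2],[0,0,0.3,0,0,0,2]]
  ]
}}

```text
time_s: 19.35
eef_pos: [0.6274, 0.2212, 0.1311]
eef_rot: [0.819, 0.573, -0.0, -0.0]
contact_force: [0.6, -0.0, -0.9]
gripper_width: 0.0461
gripper_force: 31.4
```

Request:
{"name": "step_arm", "arguments": {
  "deltas": [
    [[0,0,0.05,0,0,0,2],[0,0,0.1,0,0,0,2],[0,0,0.15,0,0,0,2],[0,0,0.2,0,0,0,2],[0,0,0.2,0,0,0,2]]
  ]
}}

```text
time_s: 19.85
eef_pos: [0.6274, 0.2212, 0.1291]
eef_rot: [0.819, 0.573, -0.0, 0.0]
contact_force: [-0.2, 0.5, -2.3]
gripper_width: 0.0463
gripper_force: 31.5
```

Request:
{"name": "step_arm", "arguments": {
  "deltas": [
    [[0,0,0.05,0,0,0,2],[0,0,0.1,0,0,0,2],[0,0,0.15,0,0,0,2],[0,0,0.15,0,0,0,2],[0,0,0.15,0,0,0,2]]
  ]
}}

```text
time_s: 20.35
eef_pos: [0.6275, 0.2213, 0.129]
eef_rot: [0.819, 0.573, 0.0, 0.0]
contact_force: [-3.6, -1.5, 8.9]
gripper_width: 0.0464
gripper_force: 32.3
```

The bed contact came at exactly the expected height. I release and retreat upward.

Request:
{"name": "step_arm", "arguments": {
  "deltas": [
    [[0,0,-0.1,0,0,0,4.4],[0,0,-0.1,0,0,0,5],[0,0,-0.1,0,0,0,6],[0,0,-0.1,0,0,0,7],[0,0,-0.1,0,0,0,8]]
  ]
}}

```text
time_s: 20.85
eef_pos: [0.6274, 0.2212, 0.1285]
eef_rot: [0.819, 0.573, -0.0, -0.0]
contact_force: [-0.6, 0.4, -0.3]
gripper_width: 0.0796
gripper_force: 0.0
```

Request:
{"name": "step_arm", "arguments": {
  "deltas": [
    [[0,0,0,0,0,0,8.5],[0,0,-2,0,0,0,8.5],[0,0,-5,0,0,0,8.5],[0,0,-9,0,0,0,8.5],[0,0,-13,0,0,0,8.5]]
  ]
}}

```text
time_s: 21.35
eef_pos: [0.627, 0.2211, 0.2595]
eef_rot: [0.819, 0.573, -0.001, -0.0]
contact_force: [0.5, 0.5, -0.1]
gripper_width: 0.0849
gripper_force: 0.0
```

Request:
{"name": "step_arm", "arguments": {
  "deltas": [
    [[-3,-4,0,0,0,0,8.5],[-6,-8,0,0,0,0,8.5],[-9,-12,0,0,0,0,8.5],[-12,-16,0,0,0,0,8.5],[-14,-18,0,0,0,0,8.5]]
  ]
}}

```text
time_s: 21.85
eef_pos: [0.4065, 0.1504, 0.2582]
eef_rot: [0.819, 0.573, -0.001, -0.0]
contact_force: [1.0, 1.1, 0.3]
gripper_width: 0.085
gripper_force: 0.0
```

Request:
{"name": "step_arm", "arguments": {
  "deltas": [
    [[-4,-2,0,0,0,0,8.5],[-8,-3,0,0,0,0,8.5],[-12,-4,0,0,0,0,8.5],[-16,-4,0,0,0,0,8.5],[-16,-4,0,0,0,0,8.5]]
  ]
}}

```text
time_s: 22.35
eef_pos: [0.3159, 0.012, 0.2586]
eef_rot: [0.821, 0.571, -0.0, 0.0]
contact_force: [-0.4, 0.3, 0.1]
gripper_width: 0.0849
gripper_force: 0.0
```

```bash
python3 - <<'E'
from chk import *
s=manip.observe(); print(s['eef_pos'],s['contact_force'],s['time_s'])
for n,M in(('side',[.5418,-.0076]),('top',[.5453,-.0074])):
    p=m.P[n]; q=(p[...,:2]-M)@np.array([X,Y]).T; ok=m.C[n]['range_z']>0
    k=ok&(abs(q[...,0]-.243)<.035)&(abs(q[...,1])<.035)&(p[...,2]>.162)&(p[...,2]<.185); a=q[k]; print(n,'radish top',k.sum(),((a.max(0)+a.min(0))/2).round(4) if len(a) else '',np.median(p[k][:,2]) if len(a) else '')
    k=ok&(abs(p[...,2]-.095)<.012)&(q[...,0]>.05)&(q[...,0]<.277)&(abs(q[...,1])<.1)&(m.C[n]['pixels'].max(-1)<60); a=q[k]; 
    h=np.histogram(a[:,0],np.arange(.05,.29,.01)); print(h[0], [np.percentile(a[:,1],[1,99]).round(4)])
for n,b in(('side',(180,80,300,200)),('top',(150,90,270,210))):
    im=m.C[n]['pixels'][b[1]:b[3],b[0]:b[2]]; cv2.imwrite(f'pics/{n}5.png',cv2.resize(cv2.convertScaleAbs(im,alpha=2),(390,390),interpolation=cv2.INTER_CUBIC))
cv2.imwrite('pics/both5.png',np.hstack([cv2.imread('pics/side5.png'),cv2.imread('pics/top5.png')]))
E
```

```text
[0.31805738 0.01422144 0.25896387] [ 0.33838798 -0.19962123  0.8455915 ] 22.45
side radish top 139 [ 0.2434 -0.0012] 0.1725789173338963
[  0   0   0   0   0   4  32  52  54  48 126  77  82  76  67  89  67  47
  46  48  45  44  32] [array([-0.0722,  0.0753])]
top radish top 245 [ 0.2443 -0.0011] 0.1721634599237596
[  0   0   0   0   0  26  59  96  96  82 153 131 140 128 135 152  91 113
  88  74  73  74  56] [array([-0.0705,  0.0746])]
```

View pics/both5.png

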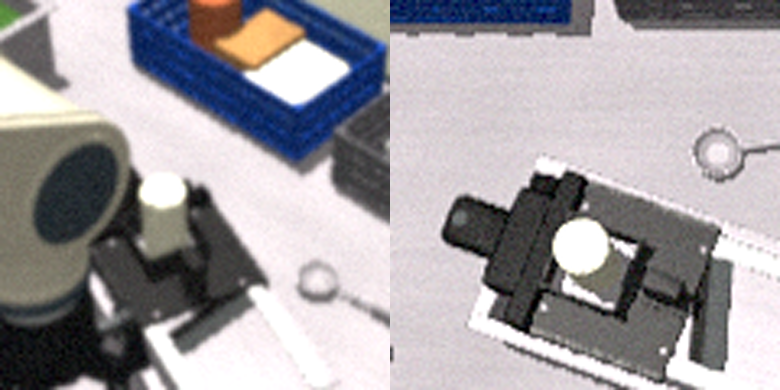

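The radish stands upright in the hopper with its top at 0.172 m, 1 mm off centre, and the carriage sits against the housing. One last check of the grip's place, then I hand in.

```bash
python3 - <<'E'
from g import *
import m
for n,M in(('side',[.5418,-.0076]),('top',[.5453,-.0074])):
    p=m.P[n]; q=(p[...,:2]-M)@np.array([X,Y]).T
    k=(abs(q[...,0]-.173)<.035)&(abs(q[...,1])<.03)&(p[...,2]>.132)&(p[...,2]<.155); a=q[k]; c=(a.max(0)+a.min(0))/2; print(n,len(a),c.round(4),np.ptp(a,0).round(4),np.median(p[k][:,2]).round(4)); ok=abs(c[0]-.173)<.005
    if not ok: raise SystemExit
print(manip.hand_in())
E
```

```text
side 62 [ 0.1721 -0.0003] [0.0348 0.0183] 0.1438
top 86 [1.735e-01 1.000e-04] [0.0358 0.0182] 0.143
the job is handed in; nothing more can be done
None
```

The carriage is fully home against the stop, with its grip measured 172–174 mm along the track against a target of 173 mm. The radish stands upright in the hopper, about 1 mm off centre with its foot on the bed. I handed the job in at about 22.5 s of the 61 s allowed; the hand-in returned no verdict.

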